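# Stack the cassette trays in order and close the stack

### The arm

A 6-joint arm with a two-finger parallel gripper is mounted at the origin on a cart in front of the work surface, level with it; the furniture and walls round the work are solid. World frame = base frame: x ahead of the robot, y to its left, z up, the work surface at z = 0. Lengths are in m, angles in rad, forces in N, time in s.
With the tool pointing down it reaches from about 0.3 to 0.85 m from the base axis. Payload 4.2 kg.
Tool frame: the origin (TCP) lies midway between the tips of the shut fingers; the grasp point (between the pads) lies 19 mm behind it; z points along the fingers, y is the line along which they close (so a half turn about z gives the same grasp; the last joint's range is limited). The gripper opens to 91 mm and grips with 3 to 60 N. Pads are 32 mm wide; open, the fingers measure 118 mm over their backs; the gripper's body (76 mm by 178 mm) begins 60 mm behind the grasp point.
Start: joints at [1.182, 0.32, 1.565, -0, 1.257, -0.02], TCP at [0.207, 0.536, 0.214] pointing down, gripper open.
Joint ranges: [-3.11, 3.11], [-0.84, 2.01], [0.21, 2.61], [-1.34, 4.49], [0.05, 2.63], [-2.56, 2.56]. Speed limits (rad/s): [2.57, 2.57, 3.14, 3.14, 3.14, 3.14].

### API

Orientations are given as a rotation vector (axis times angle).
In Python, from plant import observe, read_camera, calibration, manip gives the robot as it stands.
- The arm moves only by the tool apply_moves, never from a script. Its argument "rows" is a list of rows, each a list of 3 entries, a list of its own where there are three numbers: the opening, from -1 (shut) to 1 (fully open), then the shift along the tool's x, y, z as a fraction of full scale, then the turn, a rotation vector about the tool's x, y, z as a fraction of full scale. In form: [[gripper, [tx, ty, tz], [wx, wy, wz]], ...]. A call has 1 to 8 rows; each row is the pose to reach, as a shift and turn from the pose commanded when the call began, along the tool's axes at that moment; what a row does not reach only later rows make up. Full scale, the value 1, is 200 mm for a shift and 1.5 rad for a turn. A row lasts 1/8 s, in which the tool goes at most 62.5 mm and 10.7 degrees, less where a joint would pass 70% of its speed; a pose out of reach is approached as far as the arm can. A call with a number of a shift or a turn outside -1 to 1 is refused whole. A call with a gripper value outside its range is refused whole. The fingers move at their own pace and stop on an object; the grip force is fixed at half the most. Time passes only in rows, so rows that repeat a pose let the fingers close. It gives the time, the measured TCP pose, the force, the opening and the grip force at its end, in the units of the state.
- observe(): the state, without advancing time (a new reading comes with each control period).
- read_camera(name): name is "scene" or "top"; returns the picture (480x640x3 uint8, blue, green, red); there is no depth.
- calibration(name): a dict with "fx", "fy", "cx", "cy" (pixels), "rvec" (rotation vector, rad) and "tvec" (3), from world to camera coordinates, as OpenCV has them. Camera axes: x right, y down, z forward; pixel columns grow to the right and rows downward; lengths in m; the calibration is good to about 2 mm. A picture is of the moment at which its call begins. calibration takes no time and is no camera call.
- manip.job_done(): hands the job in; it is judged then, once.
The state is a dict: "t": time; "q": joint angles; "joint_velocities": joint speeds; "effort": joint torques, N m; "ee_pos": TCP position; "orientation": TCP orientation; "ft_force": force on the tool from outside, world axes, zero at the start; "ft_torque": the same for the moment, N m; "gripper_width": finger opening in m; "finger_force": force on a finger pad.
Only numpy, scipy, OpenCV 4.12 (cv2) and the standard library are available. Lean on these libraries where they do the work, as an engineer would, in place of code of your own. Each camera call takes 0.05 s, during which the arm holds its last target. There are 200 camera calls.

### The job

Build up the cassette stack on the black base: yellow tray at the bottom, then blue, then green, and the white lid on top. Every piece must sit fully down, its four sockets over the pins of the piece below. Leave the pot with the red lid standing where it is.

Things in the scene. Friction and masses are not known exactly. Their poses are not given: they have to be found in the camera images.
- stack_base: black base 68 x 92 x 10 mm (x, y, z), fixed on a grey bench shelf whose flat top is at world z = 36 mm. Origin: centre of underside, z up. On its top face (z = 10) four shiny tapered pins at x = +-27, y = +-39: 9 high, 7.4 thick at the foot, 2.4 at the tip. A seated piece has 1.3 mm play and its origin lies 10 mm above this origin.
- tray_yellow: yellow tray, two white cassettes fixed on it. Origin: centre of underside, z up; 68 mm along x, 92 along y, plate top at z = 15. Grip rib in the middle, 12 thick along x, 22 long along y, z = 15 to 39: pinch from above across x. Cassettes at y = +-13.5 to +-41.5, tops at z = 21. In the underside 10 mm square sockets 12 deep at x = +-27, y = +-39. Loose, under 0.2 kg.
- tray_blue: blue tray, same shape, frame and size as the yellow one (plate, rib, cassettes, sockets). All trays: on each corner a post 14 mm square at x = +-27, y = +-39 up to z = 42 and on it a tapered steel pin to z = 51 (7.4 thick at foot, 2.4 at tip). Seated on a tray, a piece's origin lies 42 mm above that tray's origin; a half turn about z fits too.
- tray_green: green tray, same shape, frame, size and weight as the yellow and blue ones: 68 x 92 x 51 mm with posts and pins, origin at the centre of its underside, grip rib 12 mm thick along x in the middle, z = 15 to 39.
- stack_lid: white lid with red grip rib, no posts, pins or cassettes: plate 68 x 92 x 15 mm (x, y, z), origin at centre of underside, z up. Rib in the middle 12 mm thick along x, 22 long along y, z = 15 to 39. Four 10 mm square sockets 12 deep in the underside at x = +-27, y = +-39. Seated on a tray its origin lies 42 mm above the tray's. Loose, under 0.15 kg.
- red_pot: bystander: specimen pot with a red screw lid, 49 mm across, 65 mm high, standing loose among the trays; origin at the centre of its underside. Not to be moved.

How it is judged:
By the outcome, as a careful person would: the job done as asked, in the order asked, and still so for the second after the job is handed in, with the robot touching nothing.
It also fails if it takes over 104 s, if anything falls off the work surface, if the arm or the gripper's body presses on something with over 40 N, if the wrist force passes 120 N, or if a joint passes its speed limit or range.

## Working session

There is one attempt and no reset: what is moved stays moved. The work goes in short steps, Python scripts to look and compute and a tool call to move; the robot and the scene stay as the last step left them, time stands still between calls to the robot, and variables do not carry over. Pictures are saved under pics/ and viewed, at most 14 in all, crops included, and the job is handed in when it is done.

Besides the shell and the picture viewer there is one more tool, called after "Emit:" as name([rows], argument=value, ...), one row to a line, values as JSON. apply_moves: Moves the arm, as the interface text tells. Its arguments: {"type":"object","properties":{"rows":{"type":"array"}},"required":["rows"]}

```bash
mkdir -p pics; cat > h.py <<'E'
import numpy as np, cv2
from plant import observe, read_camera, calibration, manip
def cal(n):
    c=calibration(n);K=np.array([[c['fx'],0,c['cx']],[0,c['fy'],c['cy']],[0,0,1.]])
    return K,cv2.Rodrigues(np.array(c['rvec'],float))[0],np.array(c['tvec'],float).ravel()
def ray(n,u,v,z):
    K,R,t=cal(n);d=R.T@np.linalg.solve(K,[u,v,1]);o=-R.T@t
    return o+d*(z-o[2])/d[2]
def proj(n,p):
    K,R,t=cal(n);q=K@(R@np.array(p,float)+t);return q[:2]/q[2]
E
python3 - <<'E'
from h import *
for n in('scene','top'):
    im=read_camera(n);cv2.imwrite(f'pics/{n}0.png',im);K,R,t=cal(n);print(n,K[0,0],-R.T@t,R[2])
s=observe();print(s)
E
```

```text
scene 508.14449387854467 [-0.13326866 -0.66130616  0.42136478] [ 0.7551806   0.51767795 -0.40213407]
top 476.4970933709951 [ 0.44070619 -0.18497569  0.92925644] [ 0.06177599 -0.03477522 -0.99748404]
{'t': 0.1, 'q': array([ 1.18201581e+00,  3.19776056e-01,  1.56469331e+00, -5.53764765e-05,
        1.25746330e+00, -2.00099437e-02]), 'joint_velocities': array([-0.00200111,  0.00046182, -0.00184924,  0.00059953, -0.00099033,
        0.00039458]), 'effort': array([-3.65629687e-02, -4.00518823e+01, -2.23039430e+01,  1.04034806e-01,
       -6.05922280e-03,  2.60567591e-03]), 'ee_pos': array([0.2072577 , 0.53625461, 0.21379957]), 'orientation': array([-5.75957162e-01, -3.08832769e+00,  5.39765899e-04]), 'ft_force': array([ 0.30030873, -0.06577329, -0.07205073]), 'ft_torque': array([-0.03607759, -0.04073315, -0.01714935]), 'finger_force': 1.1785473302006721, 'gripper_width': 0.09165668223453376}
```

View pics/scene0.png

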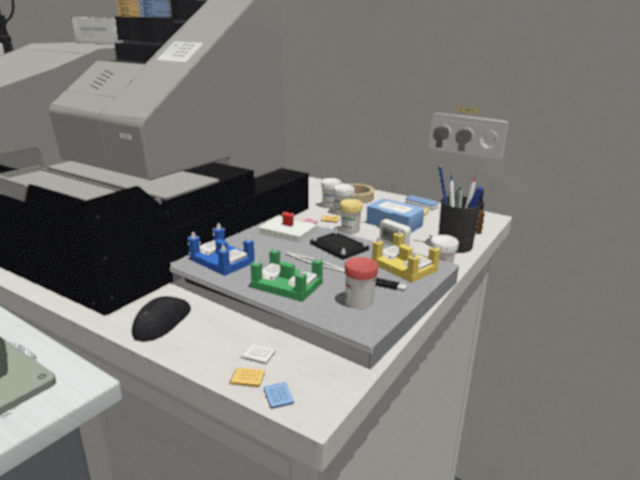

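View pics/top0.png

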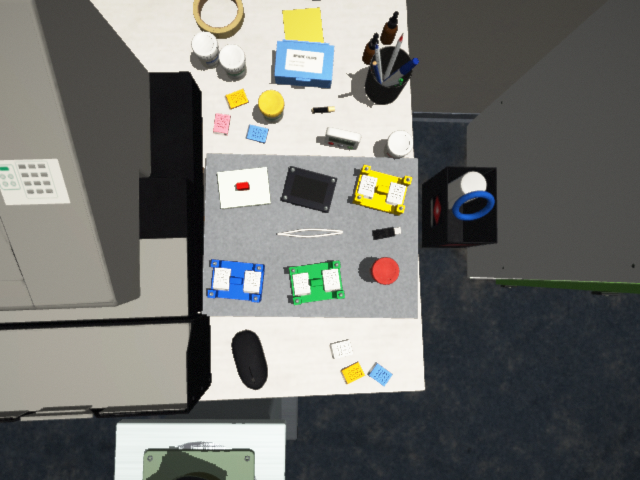

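The scene picture shows the trays on the grey shelf: blue at (221,252), green (287,278), yellow (405,258), lid (289,228), base (339,245) and pot (360,283). In the top view they are at blue (236,281), green (316,282), yellow (383,190), lid (243,187), base (309,188) and pot (385,270).

```bash
python3 - <<'E'
from h import *
for n,p in dict(blue=(236,281),green=(316,282),yellow=(383,190),lid=(243,187),base=(309,188),pot=(385,270),tl=(206,155),tr=(418,157),bl=(204,316),br=(418,317),blk=(195,280)).items(): print(n,ray('top',*p,.05).round(3))
im=cv2.imread('pics/top0.png')
cv2.imwrite('pics/crop0.png',cv2.resize(im[150:320,200:422],None,fx=3.5,fy=3.5,interpolation=cv2.INTER_CUBIC))
E
```

```text
blue [ 0.421 -0.066  0.05 ]
green [ 0.421 -0.212  0.05 ]
yellow [ 0.594 -0.335  0.05 ]
lid [ 0.594 -0.074  0.05 ]
base [ 0.595 -0.197  0.05 ]
pot [ 0.444 -0.34   0.05 ]
tl [ 0.653 -0.005  0.05 ]
tr [ 0.658 -0.401  0.05 ]
bl [ 0.356 -0.009  0.05 ]
br [ 0.359 -0.401  0.05 ]
blk [0.421 0.009 0.05 ]
```

View pics/crop0.png

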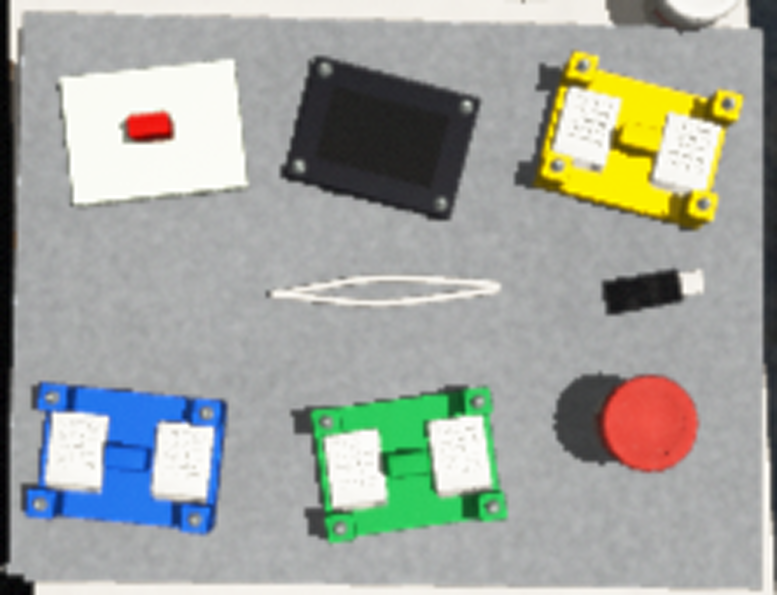

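The crop (3.5x) shows all the pins clearly. Base pins are at crop (324,69), (467,106), (441,204) and (299,166). Yellow starts at (584,66), blue at (53,398), green at (326,422), and the lid corner is at (62,78).

```bash
cat >> h.py <<'E'
from scipy.spatial.transform import Rotation as Ro
def fit(px,z,n='top',Y=39,X=27):
    """px order: TL,TR,BR,BL in top image (left=+y, up=+x)"""
    P=np.array([ray(n,u,v,z) for u,v in px])[:,:2]
    M=np.array([[X,Y],[X,-Y],[-X,-Y],[-X,Y]])/1000
    c=P.mean(0);H=(M[:,0]+1j*M[:,1]);W=(P[:,0]-c[0])+1j*(P[:,1]-c[1])
    a=np.angle((W*H.conj()).sum());r=abs(W-H*np.exp(1j*a))*1000
    return c,a,r
def dmove(x,y,z,yaw):
    """yaw = tray yaw; tool y along +-tray x, tool z down; prints moves"""
    s=observe();R0=Ro.from_rotvec(s['orientation']);best=None
    for k in(0,np.pi):
        ty=yaw+k;yv=np.array([np.cos(ty),np.sin(ty),0]);zv=np.array([0,0,-1.])
        R=Ro.from_matrix(np.c_[np.cross(yv,zv),yv,zv]);w=(R0.inv()*R).as_rotvec()
        if best is None or np.linalg.norm(w)<np.linalg.norm(best):best=w
    d=R0.inv().apply(np.array([x,y,z])-s['ee_pos'])
    print('t',s['t'],'pos',s['ee_pos'].round(4),'shift',(d/.2).round(4),'turn',(best/1.5).round(4),'w',round(s['gripper_width'],4),'q6',s['q'][5].round(2))
E
python3 - <<'E'
from h import *
D=dict(base=([(324,69),(467,106),(441,204),(299,166)],.0505),yellow=([(584,66),(729,104),(705,205),(559,165)],.0825),
blue=([(53,398),(207,413),(195,519),(39,504)],.0825),green=([(326,422),(479,402),(493,507),(340,528)],.0825),lid=([(62,78),(234,61),(246,187),(75,205)],.049))
for n,(p,z) in D.items():
    p=[((x+.5)/3.5-.5+200,(y+.5)/3.5-.5+150) for x,y in p]
    c,a,r=fit(p,z,'top',*((46,34) if n=='lid' else(39,27)));print(n,c.round(4),a.round(4),r.round(1))
print(ray('top',(149.5)/3.5-.5+200,126/3.5-.5+150,.072))
dmove(.594,-.335,.2,-.25)
E
```

```text
base [ 0.5937 -0.1967] -0.2395 [0.4 0.3 0.2 0.2]
yellow [ 0.5914 -0.331 ] -0.2405 [0.3 0.4 0.3 0.6]
blue [ 0.422  -0.0683] -0.0882 [0.6 0.1 0.4 0.4]
green [ 0.4207 -0.2124] 0.1457 [0.2 0.3 0.2 0.1]
lid [ 0.5935 -0.0757] 0.122 [0.4 0.3 0.9 0.7]
[ 0.59311877 -0.07570894  0.072     ]
t 0.1 pos [0.2073 0.5363 0.2138] shift [-3.374  -3.3664  0.0703] turn [-2.00e-04  2.00e-04  9.68e-01] w 0.0917 q6 -0.02
```

```bash
python3 - <<'E'
from h import *
for n,b,t in(('near corner',(113,303),(118,190)),('far right',(309,205),(309,174))):
    p=ray('scene',*b,0);print(n,p)
    zs=np.linspace(0,.4,81);print(zs[np.argmin([abs(proj('scene',[p[0],p[1],z])[1]-t[1]) for z in zs])])
for p in((0.2,0,.0),(.2,.02,.15),(.35,0.02,.15),(.2,.3,.15)):print(p,proj('scene',p),proj('top',p))
for p in((195,320),(195,405),(0,420),(205,75)):print(ray('top',*p,.1))
E
```

```text
near corner [0.2578293  0.01389348 0.        ]
0.19
far right [0.82926472 0.04524502 0.        ]
0.08
(0.2, 0, 0.0) [ 84.52994235 321.56897055] [202.02527708 396.4021125 ]
(0.2, 0.02, 0.15) [ 58.04304516 225.7956037 ] [169.62334638 421.21699693]
(0.35, 0.02, 0.15) [147.17372422 198.64507086] [172.69759742 325.74309102]
(0.2, 0.3, 0.15) [-33.01757108 188.33331718] [-11.14125168 420.74252515]
[ 0.35428002 -0.00432029  0.1       ]
[ 0.21155229 -0.00850967  0.1       ]
[0.18581467 0.31304293 0.1       ]
[ 0.78388594 -0.00924128  0.1       ]
```

```bash
cat >> h.py <<'E'
def path(*pts):
    for p in pts: dmove(*p)
E
python3 - <<'E'
from h import *
path((.19,.45,.33,-.25),(.2,.38,.33,-.25))
E
```

```text
t 0.1 pos [0.2073 0.5363 0.2138] shift [-0.075  -0.4336 -0.5809] turn [-2.00e-04  2.00e-04  9.68e-01] w 0.0917 q6 -0.02
t 0.1 pos [0.2073 0.5363 0.2138] shift [-0.2478 -0.742  -0.5807] turn [-2.00e-04  2.00e-04  9.68e-01] w 0.0917 q6 -0.02
```

Emit:
apply_moves([
  [-0.2,[0,0,-0.3],[0,0,0]],
  [-0.2,[0,0,-0.58],[0,0,0]],
  [-0.2,[-0.03,-0.2,-0.58],[0,0,0.12]],
  [-0.2,[-0.08,-0.44,-0.58],[0,0,0.24]],
  [-0.2,[-0.16,-0.6,-0.58],[0,0,0.36]],
  [-0.2,[-0.25,-0.74,-0.58],[0,0,0.48]],
  [-0.2,[-0.25,-0.74,-0.58],[0,0,0.5]],
])

```text
t: 0.98
ee_pos: [0.2005, 0.3784, 0.33]
orientation: [1.671, 2.66, -0.0]
ft_force: [-0.3, 0.3, -2.1]
gripper_width: 0.0364
finger_force: 0.0
```

```bash
python3 - <<'E'
from h import *
path((.25,.22,.33,-.25),(.31,.08,.33,-.25))
E
```

```text
t 0.975 pos [0.2005 0.3784 0.33  ] shift [-8.209e-01 -1.209e-01  1.000e-04] turn [-0.000e+00  2.000e-04  4.661e-01] w 0.0364 q6 0.61
t 0.975 pos [0.2005 0.3784 0.33  ] shift [-1.5817e+00 -1.5460e-01  4.0000e-04] turn [-0.000e+00  2.000e-04  4.661e-01] w 0.0364 q6 0.61
```

Emit:
apply_moves([
  [-0.2,[-0.25,-0.04,0],[0,0,0.1]],
  [-0.2,[-0.5,-0.08,0],[0,0,0.2]],
  [-0.2,[-0.75,-0.11,0],[0,0,0.3]],
  [-0.2,[-0.98,-0.13,0],[0,0,0.4]],
  [-0.2,[-1.0,-0.13,0],[0,0,0.46]],
])

```text
t: 1.6
ee_pos: [0.2653, 0.1874, 0.3298]
orientation: [2.476, 1.933, -0.0]
ft_force: [0.5, 0.4, -3.0]
gripper_width: 0.0363
finger_force: 0.0
```

```bash
python3 - <<'E'
from h import *
path((.31,.03,.33,-.2405),(.45,-.15,.33,-.2405))
print(observe()['q'])
E
```

```text
t 1.6 pos [0.2653 0.1874 0.3298] shift [-7.093e-01  4.074e-01 -7.000e-04] turn [ 0.0001  0.0001 -0.0029] w 0.0363 q6 0.82
t 1.6 pos [0.2653 0.1874 0.3298] shift [-1.4128e+00  1.3047e+00 -4.0000e-04] turn [ 0.0001  0.0001 -0.0029] w 0.0363 q6 0.82
[ 5.79756620e-01 -1.50663621e-01  1.80504088e+00 -2.79279791e-04
  1.48720100e+00  8.24599435e-01]
```

Emit:
apply_moves([
  [-0.2,[-0.24,0.14,0],[0,0,-0.003]],
  [-0.2,[-0.48,0.28,0],[0,0,-0.003]],
  [-0.2,[-0.7,0.42,0],[0,0,-0.003]],
  [-0.2,[-0.85,0.65,0],[0,0,-0.003]],
  [-0.2,[-1.0,0.9,0],[0,0,-0.003]],
  [-0.2,[-1.0,1.0,0],[0,0,-0.003]],
])

```text
t: 2.35
ee_pos: [0.4138, -0.0545, 0.3289]
orientation: [-2.467, -1.943, 0.002]
ft_force: [0.1, -0.1, -2.5]
gripper_width: 0.0362
finger_force: 0.0
```

```bash
python3 - <<'E'
from h import *
path((.5914,-.331,.12,-.2405))
E
```

```text
t 2.35 pos [ 0.4138 -0.0545  0.3289] shift [-1.1359  1.1887  1.0431] turn [-0.001   0.0001  0.0026] w 0.0362 q6 0.08
```

Emit:
apply_moves([
  [-0.2,[-0.2,0.2,0.1],[0,0,0]],
  [-0.2,[-0.4,0.4,0.2],[0,0,0]],
  [-0.2,[-0.6,0.6,0.3],[0,0,0]],
  [-0.2,[-0.8,0.8,0.45],[0,0,0]],
  [-0.2,[-1.0,1.0,0.6],[0,0,0]],
  [-0.2,[-1.0,1.0,0.7],[0,0,0]],
  [-0.2,[-1.0,1.0,0.7],[0,0,0]],
])

```text
t: 3.22
ee_pos: [0.5597, -0.292, 0.1869]
orientation: [-2.459, -1.945, 0.003]
ft_force: [-0.7, 0.7, -2.7]
gripper_width: 0.0363
finger_force: 0.0
```

```bash
python3 - <<'E'
from h import *
path((.5914,-.331,.12,-.2405),(.5914,-.331,.036+.024,-.2405))
E
```

```text
t 3.225 pos [ 0.5597 -0.292   0.1869] shift [-0.1543  0.2009  0.3331] turn [-0.0039 -0.0015  0.0053] w 0.0363 q6 -0.27
t 3.225 pos [ 0.5597 -0.292   0.1869] shift [-0.155   0.2027  0.6331] turn [-0.0039 -0.0015  0.0053] w 0.0363 q6 -0.27
```

Emit:
apply_moves([
  [-0.2,[-0.155,0.201,0.1],[-0.004,-0.0015,0.005]],
  [-0.2,[-0.155,0.201,0.33],[-0.004,-0.0015,0.005]],
  [-0.2,[-0.155,0.201,0.45],[-0.004,-0.0015,0.005]],
  [-0.2,[-0.155,0.201,0.45],[-0.004,-0.0015,0.005]],
])

```text
t: 3.72
ee_pos: [0.5917, -0.331, 0.0991]
orientation: [2.468, 1.938, 0.002]
ft_force: [-0.6, -0.5, -1.6]
gripper_width: 0.0365
finger_force: 0.0
```

```bash
python3 - <<'E'
from h import *
path((.5914,-.331,.036+.024,-.2405))
a=read_camera('scene')[200:300,330:460];b=read_camera('top')[140:240,320:450]
cv2.imwrite('pics/c1.png',cv2.resize(np.hstack([a,b]),None,fx=3,fy=3,interpolation=cv2.INTER_CUBIC))
E
```

```text
t 3.725 pos [ 0.5917 -0.331   0.0991] shift [ 0.     -0.002   0.1957] turn [0.0021 0.0006 0.0007] w 0.0365 q6 -0.29
```

View pics/c1.png

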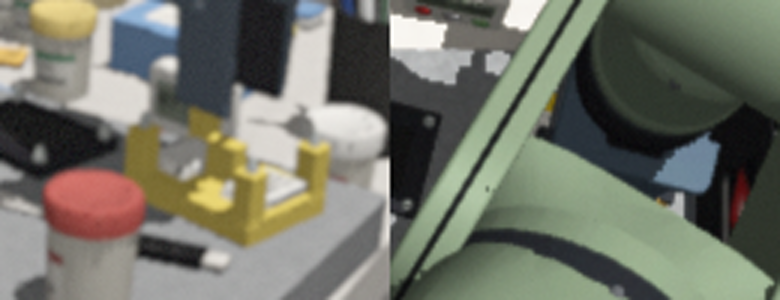

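The left half (scene) shows the fingers straddling the yellow rib, near crop (230,150). In the top view the arm hides the tray.

Emit:
apply_moves([
  [-0.2,[0,-0.002,0.1],[0.002,0,0]],
  [-0.2,[0,-0.002,0.193],[0.002,0,0]],
  [-0.2,[0,-0.002,0.193],[0.002,0,0]],
  [-1,[0,-0.002,0.193],[0.002,0,0]],
  [-1,[0,-0.002,0.193],[0.002,0,0]],
  [-1,[0,-0.002,0.193],[0.002,0,0]],
  [-1,[0,-0.002,0.193],[0.002,0,0]],
])

```text
t: 4.7
ee_pos: [0.5921, -0.333, 0.0619]
orientation: [2.469, 1.935, 0.001]
ft_force: [-0.2, 0.2, -0.2]
gripper_width: 0.0117
finger_force: 30.0
```

```bash
python3 - <<'E'
from h import *
s=observe();print(s['ft_force'],s['finger_force'])
path((.5914,-.331,.036+.024,-.2405))
E
```

```text
[-0.16503695  0.22491822 -0.21679865] 30.002898573875427
t 4.7 pos [ 0.5921 -0.333   0.0619] shift [ 0.0092 -0.0057  0.0092] turn [ 0.0026  0.0016 -0.0003] w 0.0117 q6 -0.29
```

Emit:
apply_moves([
  [-1,[0,0,-0.1],[0.002,0,0]],
  [-1,[0,0,-0.3],[0.002,0,0]],
  [-1,[0,0,-0.4],[0.002,0,0]],
  [-1,[0,0,-0.4],[0.002,0,0]],
  [-1,[0,0,-0.4],[0.002,0,0]],
])

```text
t: 5.32
ee_pos: [0.5909, -0.3322, 0.1399]
orientation: [-2.472, -1.938, 0.004]
ft_force: [-0.7, -0.6, -3.3]
gripper_width: 0.0115
finger_force: 30.0
```

```bash
python3 - <<'E'
from h import *
path((.5939,-.1985,.11,-.2395))
E
```

```text
t 5.325 pos [ 0.5909 -0.3322  0.1399] shift [ 0.6529 -0.1444  0.1491] turn [-0.0015  0.001  -0.001 ] w 0.0115 q6 -0.29
```

Emit:
apply_moves([
  [-1,[0.2,-0.044,0],[-0.0015,0.001,-0.001]],
  [-1,[0.42,-0.095,0],[-0.0015,0.001,-0.001]],
  [-1,[0.6,-0.135,0],[-0.0015,0.001,-0.001]],
  [-1,[0.653,-0.1444,0.1],[-0.0015,0.001,-0.001]],
  [-1,[0.653,-0.1444,0.25],[-0.0015,0.001,-0.001]],
  [-1,[0.653,-0.1444,0.25],[-0.0015,0.001,-0.001]],
  [-1,[0.653,-0.1444,0.25],[-0.0015,0.001,-0.001]],
])

```text
t: 6.2
ee_pos: [0.5949, -0.1993, 0.0911]
orientation: [2.47, 1.939, 0.001]
ft_force: [0.5, -0.2, -3.8]
gripper_width: 0.0115
finger_force: 30.0
```

```bash
python3 - <<'E'
from h import *
path((.5939,-.1985,.0719,-.2395))
a=read_camera('scene');b=read_camera('top')
cv2.imwrite('pics/s2.png',a);cv2.imwrite('pics/t2.png',b)
cv2.imwrite('pics/c2.png',cv2.resize(np.hstack([a[190:290,280:410],b[140:240,240:370]]),None,fx=3,fy=3,interpolation=cv2.INTER_CUBIC))
E
```

```text
t 6.2 pos [ 0.5949 -0.1993  0.0911] shift [ 0.0026 -0.006   0.0959] turn [ 0.0014  0.0004 -0.0002] w 0.0115 q6 -0.1
```

View pics/c2.png

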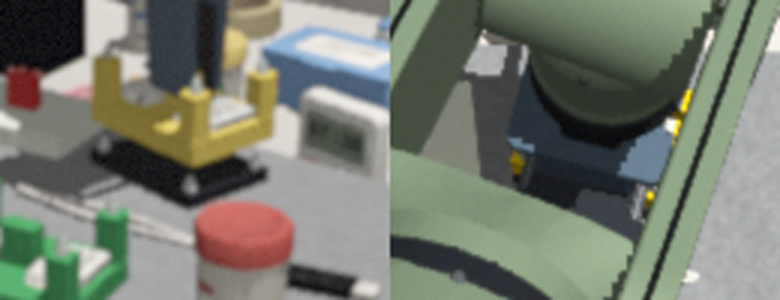

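The tray hangs level about 19 mm above seated on the base. In the left half, the front tray pin tip is at crop (196,76) and the base pins are at (191,180), (104,178) and (253,155).

```bash
python3 - <<'E'
from h import *
s=observe();a=-.2395;c,n=np.cos(a),np.sin(a)
def P(o,x,y,z):return proj('scene',[o[0]+c*x-n*y,o[1]+n*x+c*y,z])
crop=lambda q:((np.array(q)-[280,190]+.5)*3-.5).round(1)
b=[.5937,-.1967];t=np.array([s['ee_pos'][0]+.0004,s['ee_pos'][1]+.0017]);zt=s['ee_pos'][2]-.0259
for x,y in((-.027,-.039),(-.027,.039),(.027,-.039),(.027,.039)):
    print(x,y,'base foot/tip',crop(P(b,x,y,.046)),crop(P(b,x,y,.055)),'tray foot/tip',crop(P(t,x,y,zt+.042)),crop(P(t,x,y,zt+.051)))
g=cv2.imread('pics/s2.png');cv2.imwrite('pics/z2.png',cv2.resize(g[200:260,305:385],None,fx=9,fy=9,interpolation=cv2.INTER_CUBIC))
print([((crop_[0]),crop_[1]) for crop_ in [crop((305,200))]])
E
```

```text
-0.027 -0.039 base foot/tip [189.  188.6] [189.5 174.7] tray foot/tip [196.3  89.4] [196.9  74.7]
-0.027 0.039 base foot/tip [103.2 147.9] [103.3 134.6] tray foot/tip [107.8  53.4] [108.   39.4]
0.027 -0.039 base foot/tip [253.4 165.2] [254.1 151.7] tray foot/tip [262.1  69. ] [262.9  54.7]
0.027 0.039 base foot/tip [166.9 127.1] [167.3 114.2] tray foot/tip [173.   35.3] [173.4  21.7]
[(np.float64(76.0), np.float64(31.0))]
```

View pics/z2.png

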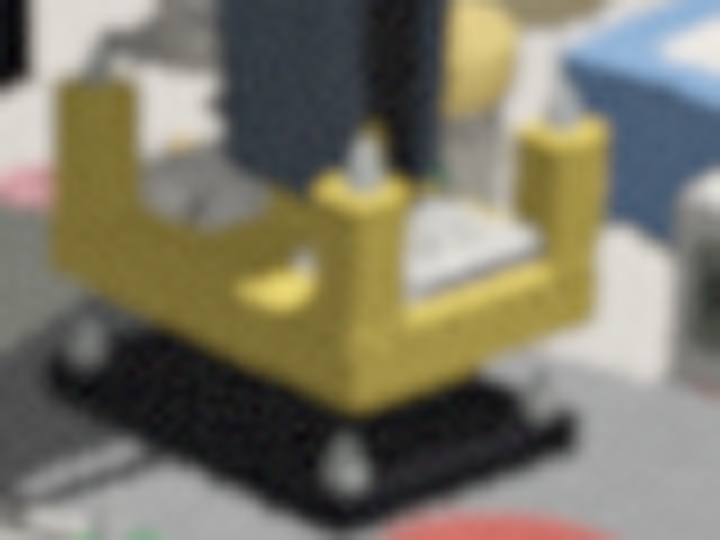

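Predicted and observed pins agree to about 0.3 px relative, so I'll apply the small correction and lower.

Emit:
apply_moves([
  [-1,[0.004,-0.008,0],[0.0014,0,0]],
  [-1,[0.004,-0.008,0.04],[0.0014,0,0]],
  [-1,[0.004,-0.008,0.07],[0.0014,0,0]],
  [-1,[0.004,-0.008,0.1],[0.0014,0,0]],
  [-1,[0.004,-0.008,0.1],[0.0014,0,0]],
  [-1,[0.004,-0.008,0.1],[0.0014,0,0]],
])

```text
t: 7.05
ee_pos: [0.5932, -0.1978, 0.0717]
orientation: [2.47, 1.94, -0.001]
ft_force: [-2.7, 0.6, 5.5]
gripper_width: 0.012
finger_force: 30.0
```

```bash
python3 - <<'E'
from h import *
print(observe()['ft_force'])
path((.5939,-.1985,.0719,-.2395))
E
```

```text
[-2.67893424  0.62188161  5.53162954]
t 7.05 pos [ 0.5932 -0.1978  0.0717] shift [-0.0024  0.004  -0.001 ] turn [0.0001 0.0004 0.    ] w 0.012 q6 -0.1
```

Seated at the predicted height with light contact. Release, rise, go to blue.

Emit:
apply_moves([
  [-0.2,[0,0,0],[0,0,0]],
  [-0.2,[0,0,0],[0,0,0]],
  [-0.2,[0,0,0],[0,0,0]],
  [-0.2,[0,0,-0.15],[0,0,0]],
  [-0.2,[0,0,-0.4],[0,0,0]],
  [-0.2,[0,0,-0.65],[0,0,0]],
  [-0.2,[0,0,-0.65],[0,0,0]],
])

```text
t: 7.92
ee_pos: [0.5958, -0.1986, 0.2054]
orientation: [2.464, 1.935, 0.007]
ft_force: [-0.9, -0.0, -2.1]
gripper_width: 0.0364
finger_force: 0.0
```

```bash
python3 - <<'E'
from h import *
path((.422,-.0683,.12,-.0882))
E
```

```text
t 7.925 pos [ 0.5958 -0.1986  0.2054] shift [ 0.4275 -1.0028  0.4166] turn [ 0.0064  0.0015 -0.1009] w 0.0364 q6 -0.1
```

Emit:
apply_moves([
  [-0.2,[0.1,-0.24,0],[0,0,-0.04]],
  [-0.2,[0.2,-0.48,0],[0,0,-0.07]],
  [-0.2,[0.3,-0.72,0],[0.003,0,-0.101]],
  [-0.2,[0.4,-0.94,0.1],[0.003,0,-0.101]],
  [-0.2,[0.428,-1.0,0.3],[0.004,0,-0.101]],
  [-0.2,[0.428,-1.0,0.42],[0.004,0,-0.101]],
  [-0.2,[0.428,-1.0,0.42],[0.004,0,-0.101]],
])

```text
t: 8.8
ee_pos: [0.4168, -0.0667, 0.1144]
orientation: [-2.31, -2.115, 0.013]
ft_force: [-0.1, -0.1, -2.8]
gripper_width: 0.0367
finger_force: 0.0
```

```bash
python3 - <<'E'
from h import *
path((.422,-.0683,.0615,-.0882))
E
```

```text
t 8.8 pos [ 0.4168 -0.0667  0.1144] shift [-0.006   0.0299  0.264 ] turn [-0.0085 -0.0003  0.0003] w 0.0367 q6 -0.1
```

Emit:
apply_moves([
  [-0.2,[-0.006,0.03,0],[-0.008,0,0]],
  [-0.2,[-0.006,0.03,0.1],[-0.008,0,0]],
  [-0.2,[-0.006,0.03,0.1],[-0.008,0,0]],
  [-0.2,[-0.006,0.03,0.1],[-0.008,0,0]],
])

```text
t: 9.3
ee_pos: [0.426, -0.0692, 0.0977]
orientation: [2.313, 2.117, 0.008]
ft_force: [0.7, -0.4, -2.2]
gripper_width: 0.0365
finger_force: 0.0
```

```bash
python3 - <<'E'
from h import *
path((.422,-.0683,.0615,-.0882))
E
```

```text
t 9.3 pos [ 0.426  -0.0692  0.0977] shift [ 0.0028 -0.022   0.181 ] turn [ 0.0053  0.0002 -0.    ] w 0.0365 q6 -0.1
```

Emit:
apply_moves([
  [-0.2,[0,0,0],[0,0,0]],
  [-0.2,[0,0,0],[0,0,0]],
  [-0.2,[0,0,0],[0,0,0]],
])

```text
t: 9.68
ee_pos: [0.4253, -0.069, 0.0971]
orientation: [2.313, 2.118, 0.007]
ft_force: [0.1, -0.9, -2.8]
gripper_width: 0.0367
finger_force: 0.0
```

```bash
python3 - <<'E'
from h import *
path((.422,-.0683,.0615,-.0882))
E
```

```text
t 9.675 pos [ 0.4253 -0.069   0.0971] shift [ 0.0018 -0.0177  0.178 ] turn [0.0044 0.0001 0.0001] w 0.0367 q6 -0.1
```

Emit:
apply_moves([
  [-0.2,[0.002,-0.015,0.05],[0.004,0,0]],
  [-0.2,[0.002,-0.015,0.05],[0.004,0,0]],
  [-0.2,[0.002,-0.015,0.178],[0.004,0,0]],
  [-0.2,[0.002,-0.015,0.178],[0.004,0,0]],
  [-0.2,[0.002,-0.015,0.178],[0.004,0,0]],
])

```text
t: 10.3
ee_pos: [0.4227, -0.0684, 0.0617]
orientation: [2.317, 2.121, 0.0]
ft_force: [0.4, 0.5, -2.4]
gripper_width: 0.0368
finger_force: 0.0
```

```bash
python3 - <<'E'
from h import *
path((.422,-.0683,.0615,-.0882))
E
```

```text
t 10.3 pos [ 0.4227 -0.0684  0.0617] shift [ 0.0001 -0.0036  0.0009] turn [0.0003 0.0002 0.0001] w 0.0368 q6 -0.1
```

Emit:
apply_moves([
  [-1,[0,-0.003,0],[0,0,0]],
  [-1,[0,-0.003,0],[0,0,0]],
  [-1,[0,-0.003,0],[0,0,0]],
  [-1,[0,-0.003,0],[0,0,0]],
  [-1,[0,-0.003,0],[0,0,0]],
])

```text
t: 10.92
ee_pos: [0.422, -0.0683, 0.0616]
orientation: [2.317, 2.121, 0.0]
ft_force: [-0.9, -0.5, 2.1]
gripper_width: 0.0115
finger_force: 30.0
```

```bash
python3 - <<'E'
from h import *
path((.422,-.0683,.0615,-.0882))
E
```

```text
t 10.925 pos [ 0.422  -0.0683  0.0616] shift [ 0.0001 -0.0001  0.0007] turn [0.0004 0.0002 0.0001] w 0.0115 q6 -0.1
```

Emit:
apply_moves([
  [-1,[0,0,-0.1],[0,0,0]],
  [-1,[0,0,-0.35],[0,0,0]],
  [-1,[0,0,-0.6],[0,0,0]],
  [-1,[0,0,-0.7],[0,0,0]],
  [-1,[0,0,-0.7],[0,0,0]],
])

```text
t: 11.55
ee_pos: [0.4225, -0.0684, 0.2022]
orientation: [2.315, 2.12, 0.003]
ft_force: [-0.5, 0.2, -3.8]
gripper_width: 0.0118
finger_force: 30.0
```

```bash
python3 - <<'E'
from h import *
path((.5937,-.1964,.18,-.2395))
E
```

```text
t 11.55 pos [ 0.4225 -0.0684  0.2022] shift [-0.5624  0.9084  0.1144] turn [0.0022 0.0002 0.101 ] w 0.0118 q6 -0.1
```

Emit:
apply_moves([
  [-1,[-0.13,0.21,0],[0,0,0.025]],
  [-1,[-0.27,0.43,0],[0,0,0.05]],
  [-1,[-0.41,0.66,0],[0,0,0.075]],
  [-1,[-0.52,0.84,0],[0,0,0.101]],
  [-1,[-0.5624,0.9084,0],[0.002,0,0.101]],
  [-1,[-0.5624,0.9084,0.06],[0.002,0,0.101]],
  [-1,[-0.5624,0.9084,0.114],[0.002,0,0.101]],
  [-1,[-0.5624,0.9084,0.114],[0.002,0,0.101]],
])

```text
t: 12.55
ee_pos: [0.5911, -0.1952, 0.1766]
orientation: [-2.466, -1.937, 0.007]
ft_force: [0.1, -0.3, -3.7]
gripper_width: 0.012
finger_force: 30.0
```

```bash
python3 - <<'E'
from h import *
path((.5937,-.1964,.14,-.2395))
E
```

```text
t 12.55 pos [ 0.5911 -0.1952  0.1766] shift [-0.0027  0.0153  0.1828] turn [-0.0048 -0.0001  0.0004] w 0.012 q6 -0.1
```

Emit:
apply_moves([
  [-1,[-0.002,0.006,0.06],[-0.002,0,0]],
  [-1,[-0.002,0.006,0.12],[-0.002,0,0]],
  [-1,[-0.002,0.006,0.15],[-0.002,0,0]],
  [-1,[-0.002,0.006,0.15],[-0.002,0,0]],
  [-1,[-0.002,0.006,0.15],[-0.002,0,0]],
  [-1,[-0.002,0.006,0.15],[-0.002,0,0]],
])

```text
t: 13.3
ee_pos: [0.5942, -0.197, 0.1489]
orientation: [2.47, 1.939, 0.0]
ft_force: [0.1, 0.0, -3.3]
gripper_width: 0.012
finger_force: 30.0
```

```bash
python3 - <<'E'
from h import *
path((.5937,-.1964,.1136,-.2395))
g=read_camera('scene')
cv2.imwrite('pics/z3.png',cv2.resize(g[185:250,305:385],None,fx=9,fy=9,interpolation=cv2.INTER_CUBIC))
E
```

```text
t 13.3 pos [ 0.5942 -0.197   0.1489] shift [ 0.0026 -0.0031  0.1767] turn [ 0.0007  0.0003 -0.    ] w 0.012 q6 -0.1
```

View pics/z3.png

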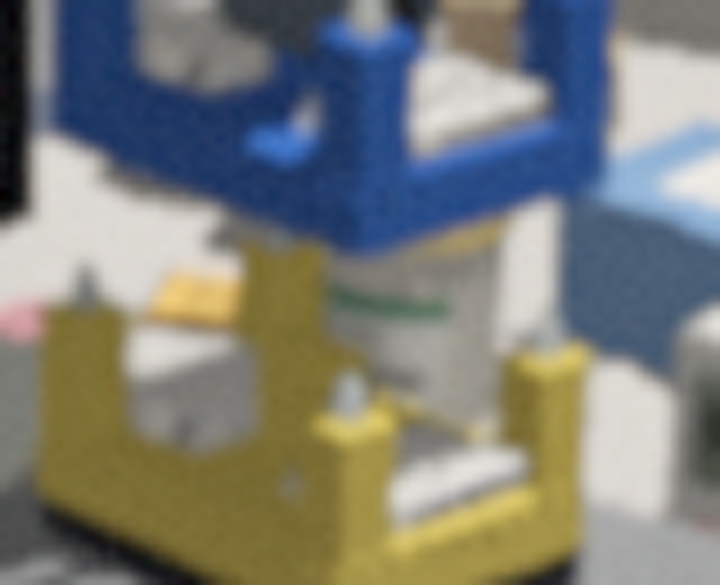

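Yellow sits flush on the base. Blue hangs centred above it: its corner column is at x≈365 and the yellow pin is at (350,395), consistent with perspective.

Emit:
apply_moves([
  [-1,[0.002,-0.002,0.06],[0,0,0]],
  [-1,[0.002,-0.002,0.1],[0,0,0]],
  [-1,[0.002,-0.002,0.14],[0,0,0]],
  [-1,[0.002,-0.002,0.165],[0,0,0]],
  [-1,[0.002,-0.002,0.182],[0,0,0]],
  [-1,[0.002,-0.002,0.182],[0,0,0]],
  [-1,[0.002,-0.002,0.182],[0,0,0]],
])

```text
t: 14.22
ee_pos: [0.5933, -0.1964, 0.1137]
orientation: [2.47, 1.94, -0.0]
ft_force: [-2.6, 0.8, 5.1]
gripper_width: 0.0119
finger_force: 30.0
```

```bash
python3 - <<'E'
from h import *
path((.5937,-.1964,.1136,-.2395))
E
```

```text
t 14.225 pos [ 0.5933 -0.1964  0.1137] shift [0.0004 0.0018 0.0003] turn [ 0.0003  0.0003 -0.    ] w 0.0119 q6 -0.1
```

Seated. Release and go to green.

Emit:
apply_moves([
  [-0.2,[0,0,0],[0,0,0]],
  [-0.2,[0,0,0],[0,0,0]],
  [-0.2,[0,0,0],[0,0,0]],
  [-0.2,[0,0,-0.15],[0,0,0]],
  [-0.2,[0,0,-0.4],[0,0,0]],
  [-0.2,[0,0,-0.4],[0,0,0]],
  [-0.2,[0,0,-0.4],[0,0,0]],
])

```text
t: 15.1
ee_pos: [0.593, -0.1962, 0.1909]
orientation: [-2.47, -1.939, 0.002]
ft_force: [-0.7, 0.1, -2.5]
gripper_width: 0.0364
finger_force: 0.0
```

```bash
python3 - <<'E'
from h import *
path((.4207,-.2124,.11,.1457))
E
```

```text
t 15.1 pos [ 0.593  -0.1962  0.1909] shift [-0.2828 -0.8168  0.4059] turn [-1.100e-03 -1.000e-04 -2.568e-01] w 0.0364 q6 -0.1
```

Emit:
apply_moves([
  [-0.2,[-0.06,-0.2,0],[0,0,-0.06]],
  [-0.2,[-0.13,-0.42,0],[0,0,-0.13]],
  [-0.2,[-0.2,-0.62,0],[0,0,-0.2]],
  [-0.2,[-0.26,-0.77,0.05],[0,0,-0.257]],
  [-0.2,[-0.283,-0.817,0.2],[0,0,-0.257]],
  [-0.2,[-0.283,-0.817,0.4],[-0.001,0,-0.257]],
  [-0.2,[-0.283,-0.817,0.4],[-0.001,0,-0.257]],
  [-0.2,[-0.283,-0.817,0.4],[-0.001,0,-0.257]],
])

```text
t: 16.1
ee_pos: [0.4217, -0.2128, 0.1123]
orientation: [2.053, 2.377, 0.001]
ft_force: [1.2, -0.7, -1.5]
gripper_width: 0.0367
finger_force: 0.0
```

```bash
python3 - <<'E'
from h import *
path((.4207,-.2124,.0615,.1457))
E
```

```text
t 16.1 pos [ 0.4217 -0.2128  0.1123] shift [ 0.0027 -0.0052  0.2538] turn [0.0008 0.0003 0.0003] w 0.0367 q6 -0.64
```

Emit:
apply_moves([
  [-0.2,[0.002,-0.003,0.1],[0.0005,0,0]],
  [-0.2,[0.002,-0.003,0.2],[0.0005,0,0]],
  [-0.2,[0.002,-0.003,0.252],[0.0005,0,0]],
  [-0.2,[0.002,-0.003,0.252],[0.0005,0,0]],
  [-0.2,[0.002,-0.003,0.252],[0.0005,0,0]],
])

```text
t: 16.73
ee_pos: [0.4216, -0.2127, 0.0626]
orientation: [2.052, 2.376, 0.001]
ft_force: [0.1, 0.4, -2.2]
gripper_width: 0.0365
finger_force: 0.0
```

```bash
python3 - <<'E'
from h import *
path((.4207,-.2124,.0615,.1457))
E
```

```text
t 16.725 pos [ 0.4216 -0.2127  0.0626] shift [ 0.0024 -0.0043  0.0054] turn [0.0014 0.0012 0.0003] w 0.0365 q6 -0.64
```

Emit:
apply_moves([
  [-0.2,[0.002,-0.003,0.004],[0.001,0.001,0]],
  [-1,[0.002,-0.003,0.004],[0.001,0.001,0]],
  [-1,[0.002,-0.003,0.004],[0.001,0.001,0]],
  [-1,[0.002,-0.003,0.004],[0.001,0.001,0]],
  [-1,[0.002,-0.003,0.004],[0.001,0.001,0]],
  [-1,[0.002,-0.003,0.004],[0.001,0.001,0]],
])

```text
t: 17.48
ee_pos: [0.4202, -0.2121, 0.061]
orientation: [-2.053, -2.377, 0.0]
ft_force: [0.6, 0.4, -1.1]
gripper_width: 0.0122
finger_force: 30.0
```

```bash
python3 - <<'E'
from h import *
path((.4207,-.2124,.0615,.1457))
E
```

```text
t 17.475 pos [ 0.4202 -0.2121  0.061 ] shift [-0.0017  0.0022 -0.0025] turn [-0.0005 -0.0005  0.0002] w 0.0122 q6 -0.64
```

Emit:
apply_moves([
  [-1,[0,0,-0.1],[0,0,0]],
  [-1,[0,0,-0.35],[0,0,0]],
  [-1,[0,0,-0.6],[0,0,0]],
  [-1,[0,0,-0.85],[0,0,0]],
  [-1,[0,0,-0.85],[0,0,0]],
  [-1,[0,0,-0.85],[0,0,0]],
])

```text
t: 18.23
ee_pos: [0.4192, -0.2116, 0.229]
orientation: [-2.051, -2.374, 0.001]
ft_force: [0.3, -0.5, -4.0]
gripper_width: 0.0117
finger_force: 30.0
```

```bash
python3 - <<'E'
from h import *
path((.5936,-.1964,.2,-.2395))
E
```

```text
t 18.225 pos [ 0.4192 -0.2116  0.229 ] shift [-0.0521  0.8741  0.1418] turn [-0.0027 -0.0014  0.257 ] w 0.0117 q6 -0.64
```

Emit:
apply_moves([
  [-1,[-0.01,0.22,0],[0,0,0.06]],
  [-1,[-0.02,0.45,0],[0,0,0.13]],
  [-1,[-0.04,0.68,0],[0,0,0.2]],
  [-1,[-0.05,0.84,0],[0,0,0.257]],
  [-1,[-0.052,0.872,0],[-0.002,-0.001,0.257]],
  [-1,[-0.052,0.872,0.1],[-0.002,-0.001,0.257]],
  [-1,[-0.052,0.872,0.14],[-0.002,-0.001,0.257]],
  [-1,[-0.052,0.872,0.14],[-0.002,-0.001,0.257]],
])

```text
t: 19.23
ee_pos: [0.593, -0.197, 0.2015]
orientation: [-2.47, -1.94, 0.001]
ft_force: [-0.1, -0.6, -3.0]
gripper_width: 0.0117
finger_force: 30.0
```

```bash
python3 - <<'E'
from h import *
path((.5936,-.1964,.185,-.2395))
E
```

```text
t 19.225 pos [ 0.593  -0.197   0.2015] shift [0.0037 0.0023 0.0823] turn [-0.0008  0.0002  0.    ] w 0.0117 q6 -0.1
```

Emit:
apply_moves([
  [-1,[0.003,0.002,0.05],[0,0,0]],
  [-1,[0.003,0.002,0.082],[0,0,0]],
  [-1,[0.003,0.002,0.082],[0,0,0]],
  [-1,[0.003,0.002,0.082],[0,0,0]],
])

```text
t: 19.73
ee_pos: [0.5951, -0.1967, 0.1866]
orientation: [2.469, 1.939, 0.002]
ft_force: [1.0, -0.7, -3.7]
gripper_width: 0.0117
finger_force: 30.0
```

```bash
python3 - <<'E'
from h import *
path((.5936,-.1964,.155,-.2395))
g=read_camera('scene')
cv2.imwrite('pics/z4.png',cv2.resize(g[165:265,290:395],None,fx=6,fy=6,interpolation=cv2.INTER_CUBIC))
E
```

```text
t 19.725 pos [ 0.5951 -0.1967  0.1866] shift [-0.0004 -0.0081  0.1579] turn [0.0018 0.0004 0.0001] w 0.0117 q6 -0.1
```

View pics/z4.png

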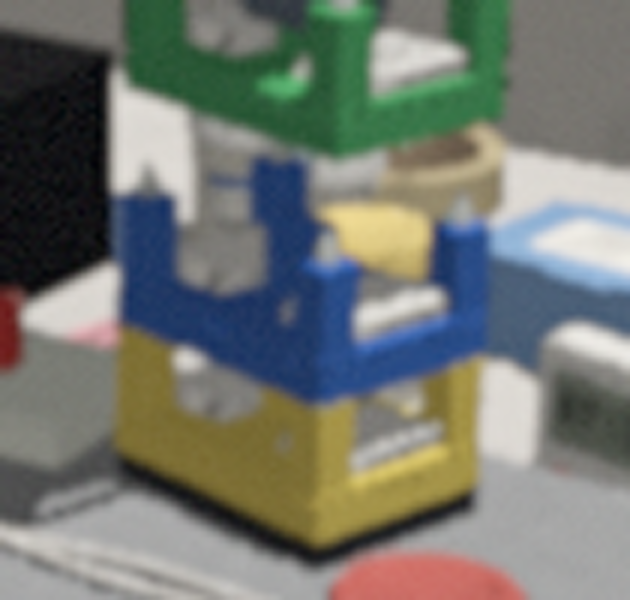

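Blue is fully down on yellow with no gap. Green hangs above, its lower front corner at (340,150), over the blue pin at (328,245). Correct slightly and lower.

Emit:
apply_moves([
  [-1,[0,-0.005,0.04],[0.001,0,0]],
  [-1,[0,-0.005,0.08],[0.001,0,0]],
  [-1,[0,-0.005,0.12],[0.001,0,0]],
  [-1,[0,-0.005,0.145],[0.001,0,0]],
  [-1,[0,-0.005,0.163],[0.001,0,0]],
  [-1,[0,-0.005,0.163],[0.001,0,0]],
  [-1,[0,-0.005,0.163],[0.001,0,0]],
])

```text
t: 20.65
ee_pos: [0.5941, -0.1964, 0.155]
orientation: [2.47, 1.939, 0.001]
ft_force: [-3.7, 1.3, 5.3]
gripper_width: 0.0114
finger_force: 30.0
```

```bash
python3 - <<'E'
from h import *
path((.5936,-.1964,.155,-.2395))
E
```

```text
t 20.65 pos [ 0.5941 -0.1964  0.155 ] shift [-0.0003 -0.0024 -0.0001] turn [ 0.0011  0.0004 -0.    ] w 0.0114 q6 -0.1
```

Emit:
apply_moves([
  [-0.2,[0,0,0],[0,0,0]],
  [-0.2,[0,0,0],[0,0,0]],
  [-0.2,[0,0,0],[0,0,0]],
  [-0.2,[0,0,-0.15],[0,0,0]],
  [-0.2,[0,0,-0.35],[0,0,0]],
  [-0.2,[0,0,-0.35],[0,0,0]],
  [-0.2,[0,0,-0.35],[0,0,0]],
])

```text
t: 21.52
ee_pos: [0.5933, -0.1961, 0.222]
orientation: [-2.47, -1.939, 0.002]
ft_force: [-0.6, -0.4, -2.4]
gripper_width: 0.0366
finger_force: 0.0
```

```bash
python3 - <<'E'
from h import *
path((.5935,-.0757,.11,.122))
E
```

```text
t 21.525 pos [ 0.5933 -0.1961  0.222 ] shift [ 0.5853 -0.1407  0.5603] turn [-0.0012 -0.     -0.241 ] w 0.0366 q6 -0.1
```

Emit:
apply_moves([
  [-0.2,[0.2,-0.05,0],[0,0,-0.08]],
  [-0.2,[0.42,-0.1,0],[0,0,-0.16]],
  [-0.2,[0.585,-0.14,0],[0,0,-0.241]],
  [-0.2,[0.585,-0.14,0.05],[0,0,-0.241]],
  [-0.2,[0.585,-0.14,0.25],[0,0,-0.241]],
  [-0.2,[0.585,-0.14,0.45],[0,0,-0.241]],
  [-0.2,[0.585,-0.14,0.55],[0,0,-0.241]],
  [-0.2,[0.585,-0.14,0.55],[0,0,-0.241]],
])

```text
t: 22.52
ee_pos: [0.5923, -0.077, 0.1102]
orientation: [-2.081, -2.347, 0.007]
ft_force: [0.4, -0.7, -2.8]
gripper_width: 0.0365
finger_force: 0.0
```

```bash
python3 - <<'E'
from h import *
path((.5935,-.0757,.0585,.122))
g=read_camera('scene')
cv2.imwrite('pics/z5.png',cv2.resize(g[130:270,240:400],None,fx=4,fy=4,interpolation=cv2.INTER_CUBIC))
E
```

```text
t 22.525 pos [ 0.5923 -0.077   0.1102] shift [0.0056 0.0084 0.2585] turn [-0.0043 -0.0004 -0.0013] w 0.0365 q6 -0.27
```

View pics/z5.png

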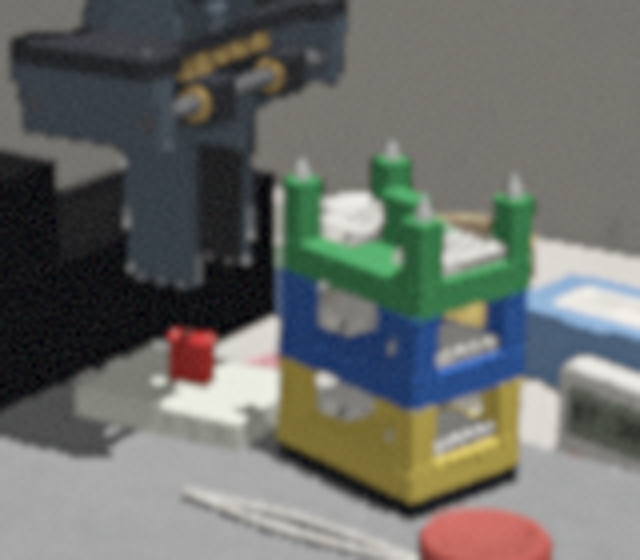

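Three trays are stacked flush. The gripper is above the red rib (190,352), its body clear of the stack.

Emit:
apply_moves([
  [-0.2,[0.005,0.005,0.08],[-0.002,0,0]],
  [-0.2,[0.005,0.005,0.16],[-0.002,0,0]],
  [-0.2,[0.005,0.005,0.2],[-0.002,0,0]],
  [-0.2,[0.005,0.005,0.25],[-0.002,0,0]],
  [-0.2,[0.005,0.005,0.25],[-0.002,0,0]],
  [-0.2,[0.005,0.005,0.25],[-0.002,0,0]],
])

```text
t: 23.32
ee_pos: [0.5959, -0.0751, 0.064]
orientation: [2.08, 2.35, 0.004]
ft_force: [-0.0, -0.9, -2.2]
gripper_width: 0.0365
finger_force: 0.0
```

```bash
python3 - <<'E'
from h import *
path((.5935,-.0757,.0585,.122))
E
```

```text
t 23.325 pos [ 0.5959 -0.0751  0.064 ] shift [-0.0015 -0.0122  0.0275] turn [0.0028 0.0006 0.    ] w 0.0365 q6 -0.27
```

Emit:
apply_moves([
  [-0.2,[-0.001,-0.009,0.025],[0.002,0,0]],
  [-0.2,[-0.001,-0.009,0.025],[0.002,0,0]],
  [-0.2,[-0.001,-0.009,0.025],[0.002,0,0]],
  [-1,[-0.001,-0.009,0.025],[0.002,0,0]],
  [-1,[-0.001,-0.009,0.025],[0.002,0,0]],
  [-1,[-0.001,-0.009,0.025],[0.002,0,0]],
  [-1,[-0.001,-0.009,0.025],[0.002,0,0]],
  [-1,[-0.001,-0.009,0.025],[0.002,0,0]],
])

```text
t: 24.32
ee_pos: [0.5938, -0.0755, 0.0587]
orientation: [2.081, 2.352, -0.0]
ft_force: [-0.1, -0.2, -1.5]
gripper_width: 0.0115
finger_force: 30.0
```

```bash
python3 - <<'E'
from h import *
path((.5935,-.0757,.0585,.122))
E
```

```text
t 24.325 pos [ 0.5938 -0.0755  0.0587] shift [-0.0008 -0.0014  0.0012] turn [ 0.0003  0.0005 -0.    ] w 0.0115 q6 -0.27
```

Emit:
apply_moves([
  [-1,[0,0,-0.1],[0,0,0]],
  [-1,[0,0,-0.35],[0,0,0]],
  [-1,[0,0,-0.6],[0,0,0]],
  [-1,[0,0,-0.85],[0,0,0]],
  [-1,[0,0,-0.96],[0,0,0]],
  [-1,[0,0,-0.96],[0,0,0]],
  [-1,[0,0,-0.96],[0,0,0]],
])

```text
t: 25.2
ee_pos: [0.5928, -0.0752, 0.2489]
orientation: [-2.081, -2.351, 0.003]
ft_force: [-0.7, 0.7, -4.8]
gripper_width: 0.012
finger_force: 30.0
```

```bash
python3 - <<'E'
from h import *
path((.5937,-.1962,.225,-.2395))
E
```

```text
t 25.2 pos [ 0.5928 -0.0752  0.2489] shift [-0.6009 -0.0689  0.1197] turn [-1.70e-03  2.00e-04  2.41e-01] w 0.012 q6 -0.27
```

Emit:
apply_moves([
  [-1,[-0.2,-0.02,0],[0,0,0.08]],
  [-1,[-0.4,-0.04,0],[0,0,0.16]],
  [-1,[-0.55,-0.06,0],[0,0,0.241]],
  [-1,[-0.6,-0.07,0],[-0.001,0,0.241]],
  [-1,[-0.6,-0.07,0.06],[-0.001,0,0.241]],
  [-1,[-0.6,-0.07,0.11],[-0.001,0,0.241]],
  [-1,[-0.6,-0.07,0.11],[-0.001,0,0.241]],
  [-1,[-0.6,-0.07,0.11],[-0.001,0,0.241]],
])

```text
t: 26.2
ee_pos: [0.5946, -0.1955, 0.2289]
orientation: [2.468, 1.94, 0.002]
ft_force: [-0.3, -0.5, -3.1]
gripper_width: 0.0118
finger_force: 30.0
```

```bash
python3 - <<'E'
from h import *
path((.5937,-.1962,.1947,-.2395))
g=read_camera('scene')
cv2.imwrite('pics/z6.png',cv2.resize(g[145:215,295:395],None,fx=7,fy=7,interpolation=cv2.INTER_CUBIC))
E
```

```text
t 26.2 pos [ 0.5946 -0.1955  0.2289] shift [-0.0044 -0.0039  0.1708] turn [0.0015 0.0001 0.0008] w 0.0118 q6 -0.1
```

View pics/z6.png

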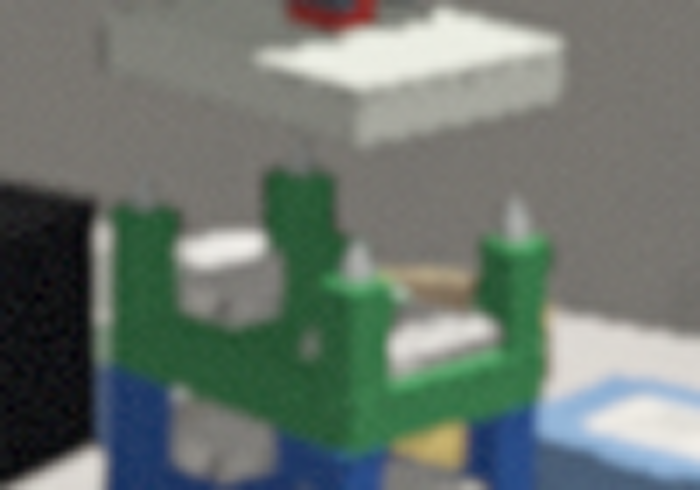

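The lid hangs level over the green pins (front pin tip at (358,245), lid front corner at (358,140)), with its edges centred on the tray. Lower it.

Emit:
apply_moves([
  [-1,[-0.004,-0.003,0.04],[0.001,0,0]],
  [-1,[-0.004,-0.003,0.08],[0.001,0,0]],
  [-1,[-0.004,-0.003,0.12],[0.001,0,0]],
  [-1,[-0.004,-0.003,0.15],[0.001,0,0]],
  [-1,[-0.004,-0.003,0.176],[0.001,0,0]],
  [-1,[-0.004,-0.003,0.176],[0.001,0,0]],
  [-1,[-0.004,-0.003,0.176],[0.001,0,0]],
])

```text
t: 27.12
ee_pos: [0.594, -0.197, 0.1947]
orientation: [2.469, 1.939, 0.002]
ft_force: [-2.0, 0.1, 3.4]
gripper_width: 0.0115
finger_force: 30.0
```

```bash
python3 - <<'E'
from h import *
path((.5937,-.1962,.1947,-.2395))
E
```

```text
t 27.125 pos [ 0.594  -0.197   0.1947] shift [ 0.0034 -0.0021 -0.0001] turn [ 0.0014  0.0003 -0.    ] w 0.0115 q6 -0.1
```

Seated at the expected height. Release and rise.

Emit:
apply_moves([
  [-0.2,[0,0,0],[0,0,0]],
  [-0.2,[0,0,0],[0,0,0]],
  [-0.2,[0,0,0],[0,0,0]],
  [-0.2,[0,0,-0.15],[0,0,0]],
  [-0.2,[0,0,-0.4],[0,0,0]],
  [-0.2,[0,0,-0.5],[0,0,0]],
  [-0.2,[0,0,-0.5],[0,0,0]],
])

```text
t: 28.0
ee_pos: [0.5944, -0.1971, 0.2951]
orientation: [2.468, 1.938, 0.004]
ft_force: [0.1, -0.6, -3.0]
gripper_width: 0.0362
finger_force: 0.0
```

```bash
python3 - <<'E'
from h import *
g=read_camera('scene')
cv2.imwrite('pics/z7.png',cv2.resize(g[140:320,250:410],None,fx=3.3,fy=3.3,interpolation=cv2.INTER_CUBIC))
E
```

```text
(no output)
```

View pics/z7.png

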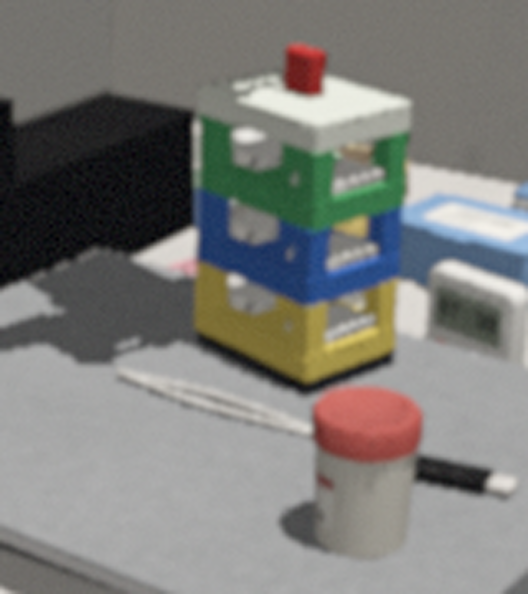

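The stack is complete and flush: lid at (305,105), then green, blue and yellow down to the base. The pot at (365,470) is where it was, and the gripper is clear.

```bash
python3 -c "
from plant import manip
print(manip.job_done())"
```

```text
the job is handed in; nothing more can be done
None
```

The cassette stack is built on the black base (yellow, blue, green, white lid on top), every piece looks fully down in the last picture, the pot was left where it stood, and I handed the job in at about 28 s on the robot's clock.

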